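Fetch the filter plate of the bench dust box for cleaning

ROBOT

A 7-joint arm with a two-finger parallel gripper is mounted at the origin on the work surface. World frame = base frame: x ahead of the robot, y to its left, z up, the work surface at z = 0. Lengths are in m, angles in degrees, forces in N, time in s.
With the tool pointing down it reaches from about 0.425 to 1.025 m from the base axis. Payload 9.4 kg.
Tool frame: the origin (TCP) lies at the centre of the arm's flange, where the gripper is bolted on; the fingertips stand 173 mm ahead of it and the grasp point (between the pads) lies env.grip_point_offset ahead of it (env.grip_point_offset is the distance from the TCP to the grasp point, in m); z points along the fingers, x is the direction in which the jaws open and shut, and the axes are right-handed (so a half turn about z gives the same grasp; the last joint's range is limited). The gripper opens to 85 mm and grips with 20 to 120 N. Pads are 22 mm wide; open, the fingers measure 114 mm over their backs; the gripper's body (76 mm by 85 mm) begins 54 mm behind the grasp point. The pads swing forward as they close: fully open they stand 13 mm farther back than shut.
Start: joints at [70.09, 34.337, -0.143, 91.639, 0.103, 54.024, -4.572], TCP at [0.194, -0.699, 0.405] pointing down, gripper open.
Joint ranges: [-147.43, 147.43], [-19.82, 112.94], [-74.19, 73.91], [6.32, 146.72], [-59.91, 239.91], [6.04, 106.73], [-150.56, 150.56]. Speed limits (degrees/s): [127.2, 127.2, 172.46, 172.46, 180, 180, 180].

INTERFACE

Orientations are given as [roll, pitch, yaw] about the fixed x, y, z axes, in that order (R = Rz(yaw) Ry(pitch) Rx(roll)).
In Python, from rig import observe, imaging, env, search_frame, regions_of, tip_of gives the robot as it stands.
- The arm moves only by the tool servo_tool, never from a script. Its argument "rows" is one flat list of numbers, 5 for each row, row after row: the opening, from 0 (shut) to 1 (fully open), then the shift along the tool's x, y, z in mm, then the turn about the tool's z in rad. A call has 1 to 8 rows; each row is the pose to reach, as a shift and turn from the pose measured when the call began, along the tool's axes at that moment; what a row does not reach only later rows make up. A row lasts 1/12 s, in which the tool goes at most 41.7 mm and 7.16 degrees, less where a joint would pass 70% of its speed; a pose out of reach is approached as far as the arm can. A call with a gripper value outside its range is refused whole. The fingers move at their own pace and stop on an object; "squeeze" is the grip in N (left out, the last holds). Time passes only in rows, so rows that repeat a pose let the fingers close. It gives the time, the measured TCP pose, the force and the opening at its end, in the units of the state.
- observe(): the state, without advancing time (a new reading comes with each control period).
- imaging.get_image(name): name is "side" or "top"; returns the picture (420x560x3 uint8, red, green, blue); there is no depth.
- imaging.camera_params(name): a dict with "fx", "fy", "cx", "cy" (pixels), "view" (4x4, takes a point from world to camera coordinates). Camera axes: x right, y down, z forward; pixel columns grow to the right and rows downward; lengths in m; the calibration is good to about 2 mm. A picture is of the moment at which its call begins. camera_params takes no time and is no camera call.
- env.hand_in(): hands the job in, once; it reports no verdict.
Trained networks look in the newest picture that a camera, given by its name, has taken for a name from the list of things; names that differ only in an ending like _2 or _b are one class to them, and where a whole thing is asked for, a point or a joint stands for the part that bears it (a point fixed in the world has none). Each returns a list of dicts, best first, with "confidence" (0 to 1); they miss things now and then, are a little off and sometimes report something else, mostly with a low value. They report only what shows in the picture. A call takes as long as a camera call. They do not tell look-alikes from the thing itself.
- search_frame(label, camera): "centre" ([x, y, z] in m, in world coordinates, good to about 4 mm: the middle of the surface that is visible of it).
- regions_of(label, camera): "pixels" (420x560 bool, what is visible of it).
- tip_of(label, camera): "centre" ([x, y, z] in m, in world coordinates, good to about 4 mm: a listed point, or the origin of a listed thing).
The state is a dict: "time": time; "joints": joint angles; "qd": joint speeds; "tau": joint torques, N m; "tool_pos": TCP position; "ee_rot": TCP orientation; "force": force on the tool from outside, world axes, zero at the start; "ft_torque": the same for the moment, N m; "finger_gap": finger opening in m.
Only numpy, scipy, OpenCV 4.12 (cv2) and the standard library are available. Lean on these libraries where they do the work, as an engineer would, in place of code of your own. Each camera call takes 0.05 s, during which the arm holds its last target. There are 200 camera calls.

TASK

Get the dust box's filter plate ready for cleaning: first stand the fallen cleaner bottle upright on the table and let go of it, then lift the blue cover flap of the dust box until it stands about upright and leave it open, draw the orange filter plate up out of its slot, and hold it upright and still in the air above the middle of the grey tray, clear of everything. Finish while still holding the plate there; the bottle stays standing, and the disc stack, brass weight and tape roll stay where they are.

Things in the scene. Friction and masses are not known exactly. Their poses are not given: they have to be found in the camera images.
- bottle: Closed white cleaner bottle, yellow labels, red cap, about 180 g. Body 48 (own y) x 60 (own z) x 82 mm (own x), 112 mm long with shoulder and 28 mm cap. Origin: centre of its base; own x runs base to cap (up when standing). Starts lying 60 mm high, 48 mm wide from above, cap pointing roughly away from the robot. Mass centre 37 mm from the base: set down leaning under 25 degrees it rocks upright.
- dust_box: Fixed grey dust box, footprint 190 (own x) x 200 mm (own y), rim 140 mm above the table, walls 6 mm, open on top under the flap. Origin: centre of the underside; own x points to the hinged far side, the vent side (-x) faces the robot. Inside, in the middle, black guide blocks 85 mm high form an upright slot in the box's x-z plane for the filter plate; above the blocks the inside is clear, 178 x 188 mm.
- flap (a joint): Hinge of the blue cover flap: 0 = shut, grows as the flap is lifted up and back away from the robot, stop at 1.75 rad. The flap is a 6 mm plate 187 mm long that shuts on the rim; friction keeps it at any angle; about 3 N at the handle lifts it. May start a little ajar (up to 0.2).
- flap_hinge (a point): Point on the flap's hinge line in the middle of the far upper rim; the hinge line is parallel to the dust box's y axis.
- flap_handle (a point): Centre of the flap's orange handle: a round bar 18 mm in diameter and 34 mm long, parallel to the hinge line, on a 14 mm wide stem near the flap's front edge. Its axis is 28 mm clear of the flap's outer face and 165 mm from the hinge line along the flap. Pinched on its two flat ends it can turn between the fingers.
- filter_plate: Loose orange filter plate, about 120 g, standing in the slot under the flap: panel 100 (own x) x 8 (own y) x 75 mm (own z, up), with a tab on top. Origin: middle of its lower edge, 20 mm above the table at the start. Slot clearance 3 to 4 mm a side; it draws straight up and must rise 125 mm to clear the rim.
- plate_tab (a point): Grasp point on the plate's tab, 96 mm above the plate's lower edge. The tab is 36 mm long (plate's x), 12 mm thick (plate's y), 36 mm tall, its top 15 mm above this point and 9 mm below the shut flap.
- tray: Fixed grey cleaning tray, 160 (own x) x 120 mm (own y), 15 mm high. Origin: centre of its underside.
- disc_stack: Bystander: stack of gold discs, 90 mm across, 25 mm high, origin at its underside.
- weight: Bystander: brass paperweight with a knob, 56 mm across, 38 mm high, origin at its underside.
- tape_roll: Bystander: paper tape roll lying flat, 84 mm across, 24 mm high, origin at its underside.
Not all that is in view belongs to the job. What is meant by the bottle is not green, and is the larger of those in its own colour.

How it is judged:
By the outcome, as a careful person would: the job done as asked, in the order asked, and still so for the second after the job is handed in, while the arm keeps its last pose, push and grip.
It also fails if it takes over 72 s, if anything falls off the work surface, if the arm or the gripper's body presses on something with over 40 N, if the wrist force passes 120 N, or if a joint passes its speed limit or range.

## Working session

There is one attempt and no reset: what is moved stays moved. The work goes in short steps, Python scripts to look and compute and a tool call to move; the robot and the scene stay as the last step left them, time stands still between calls to the robot, and variables do not carry over. Pictures are saved under pics/ and viewed, about 8 in all and at most 12, crops included, and the job is handed in when it is done.

Besides the shell and the picture viewer there is one more tool, called after "Call:" as a command line: name --argument value ..., lists and objects as JSON in quotes. servo_tool: Moves the arm, as the interface text tells. Its arguments: {"type":"object","properties":{"rows":{"type":"array"},"squeeze":{"type":"number"}},"required":["rows"]}

```bash
ls; mkdir -p pics; python3 - <<'E'
from rig import observe, imaging, env, search_frame, regions_of, tip_of
import cv2,numpy as np
s=observe();print(s['time'],s['tool_pos'],s['ee_rot'],s['finger_gap'],env.grip_point_offset)
for c in ['top','side']:
    im=imaging.get_image(c);cv2.imwrite(f'pics/{c}0.png',im[:,:,::-1])
    p=imaging.camera_params(c);print(c,np.round(np.linalg.inv(p['view']),3).tolist(),p['fx'])
    for n in ['bottle','dust_box','flap_handle','flap_hinge','tray','disc_stack','weight','tape_roll']:
        print(c,n,[(np.round(d['centre'],3).tolist(),round(d['confidence'],2)) for d in tip_of(n,c)][:4])
    print('bs',[(np.round(d['centre'],3).tolist(),round(d['confidence'],2)) for d in search_frame('bottle',c)])
print(observe()['time'])
E
```

```text
pics
0.0 [ 0.19390671 -0.69836683  0.40382205] [ 1.79992021e+02  8.89837696e-02 -7.44781521e+01] 0.08529709914635046 0.1547
top [[-0.005, -0.995, 0.095, 0.468], [-1.0, 0.003, -0.023, -0.02], [0.023, -0.095, -0.995, 1.26], [0.0, 0.0, 0.0, 1.0]] 429.33146347252887
top bottle [([0.366, -0.369, 0.02], 0.86), ([0.448, -0.294, 0.029], 0.74), ([0.369, -0.22, 0.031], 0.68), ([0.523, -0.019, -0.001], 0.43)]
top dust_box [([0.444, 0.304, -0.002], 0.59)]
top flap_handle [([0.383, 0.317, 0.182], 0.93), ([0.526, -0.022, 0.0], 0.49)]
top flap_hinge [([0.537, 0.288, 0.143], 0.97)]
top tray [([0.524, -0.021, -0.0], 0.93)]
top disc_stack [([0.752, -0.134, -0.003], 0.8)]
top weight [([0.762, 0.144, 0.0], 0.56)]
top tape_roll [([0.75, 0.003, 0.004], 0.93)]
bs [([0.495, -0.303, 0.057], 0.97), ([0.396, -0.173, 0.061], 0.62), ([0.372, -0.336, 0.042], 0.57)]
side [[0.783, -0.483, 0.392, 0.22], [-0.622, -0.598, 0.505, -0.473], [-0.009, -0.64, -0.769, 0.781], [0.0, 0.0, 0.0, 1.0]] 407.24389617691895
side bottle [([0.454, -0.296, 0.028], 0.72), ([0.375, -0.223, 0.035], 0.59)]
side dust_box [([0.446, 0.305, -0.002], 0.86)]
side flap_handle []
side flap_hinge [([0.542, 0.29, 0.138], 0.74)]
side tray [([0.531, -0.018, 0.002], 0.66)]
side disc_stack [([0.752, -0.137, -0.002], 0.76), ([0.454, -0.294, 0.028], 0.58)]
side weight [([0.761, 0.144, 0.001], 0.74)]
side tape_roll [([0.753, -0.001, 0.001], 0.84)]
bs [([0.388, -0.193, 0.061], 0.93), ([0.364, -0.334, 0.042], 0.74), ([0.484, -0.312, 0.058], 0.59), ([0.432, 0.224, 0.144], 0.15)]
1.0
```

View pics/top0.png

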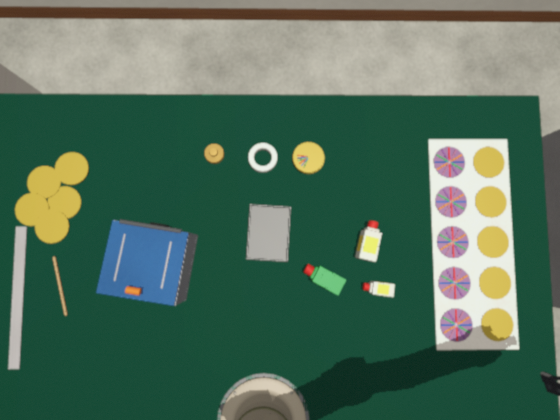

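View pics/side0.png

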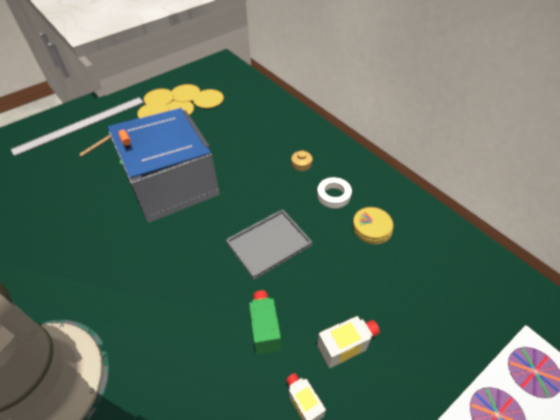

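Candidates for "bottle" in the top view are the white one at (370,243), a smaller white one at (380,289) and a green one at (327,279). The larger white one at (370,243) is the target. In the side view it is at (347,340), cap away from the robot. I'll measure its axis and check the choice in a crop.

```bash
cat > h.py <<'E'
from rig import observe, imaging, env, search_frame, regions_of, tip_of
import cv2,numpy as np
def onplane(c,uv,z):
    p=imaging.camera_params(c);M=np.linalg.inv(p['view'])
    uv=np.atleast_2d(uv);d=np.c_[(uv[:,0]-p['cx'])/p['fx'],(uv[:,1]-p['cy'])/p['fy'],np.ones(len(uv))]@M[:3,:3].T
    o=M[:3,3];return o+d*((z-o[2])/d[:,2])[:,None]
def proj(c,X):
    p=imaging.camera_params(c);q=p['view']@np.r_[X,1];return p['fx']*q[0]/q[2]+p['cx'],p['fy']*q[1]/q[2]+p['cy']
def save(c,name,box=None,k=1):
    im=imaging.get_image(c)[:,:,::-1]
    if box: x,y,w,h=box;im=im[y:y+h,x:x+w]
    cv2.imwrite(f'pics/{name}.png',cv2.resize(im,None,fx=k,fy=k,interpolation=cv2.INTER_CUBIC))
def st():
    s=observe();print('t',round(s['time'],2),'pos',np.round(s['tool_pos'],4),'rpy',np.round(s['ee_rot'],1),'F',np.round(s['force'],1),'gap',round(s['finger_gap'],4))
    return s
def plan(grip,yaw):
    "tool shift (mm) and turn (rad) to put the grasp point at grip with tool x at yaw (mod 180)"
    s=st();y0=np.radians(s['ee_rot'][2]);d=np.array(grip)+[0,0,env.grip_point_offset]-s['tool_pos']
    dx=d@[np.cos(y0),np.sin(y0),0];dy=d@[np.sin(y0),-np.cos(y0),0]
    # tool z points down: +turn about tool z lowers yaw
    t=-((np.degrees(np.radians(yaw)-y0)+90)%180-90)
    print('shift',np.round(np.array([dx,dy,-d[2]])*1000,1),'turn',round(np.radians(t),3),'j7',round(s['joints'][6],1))
E
python3 - <<'E'
from h import *
save('top','b1',(280,200,140,120),5)
im=imaging.get_image('top').astype(int)
for r in regions_of('bottle','top'):
    m=r['pixels'];v,u=np.nonzero(m)
    print(r['confidence'],u.mean(),v.mean(),m.sum())
    if abs(u.mean()-370)<12 and abs(v.mean()-243)<12:
        red=m&(im[:,:,0]>120)&(im[:,:,1]<60);vr,ur=np.nonzero(red)
        cap=onplane('top',[[ur.mean(),vr.mean()]],.04)[0]
        body=m&~red;vb,ub=np.nonzero(body)
        c,sz,a=cv2.minAreaRect(np.c_[ub,vb].astype(np.float32))
        q=onplane('top',cv2.boxPoints((c,sz,a)),.05);print(np.round(q,3).tolist());print('cap',cap,'bodyc',q.mean(0),np.degrees(np.arctan2(*(cap-q.mean(0))[[1,0]])))
        e=q[1]-q[0];f=q[2]-q[1];print(np.hypot(*e[:2]),np.degrees(np.arctan2(e[1],e[0])),np.hypot(*f[:2]),np.degrees(np.arctan2(f[1],f[0])))
E
```

```text
0.68 379.82978723404256 287.7579787234043 376
0.67 368.81891891891894 241.94594594594594 740
[[0.457, -0.258, 0.05], [0.566, -0.285, 0.05], [0.553, -0.345, 0.05], [0.444, -0.318, 0.05]]
cap [ 0.55240969 -0.3088695   0.04      ] bodyc [ 0.50476381 -0.3013354   0.05      ] -8.98560927444326
0.11230256920482573 -13.59271109868783 0.06120332150265471 -102.50058388480153
```

View pics/b1.png

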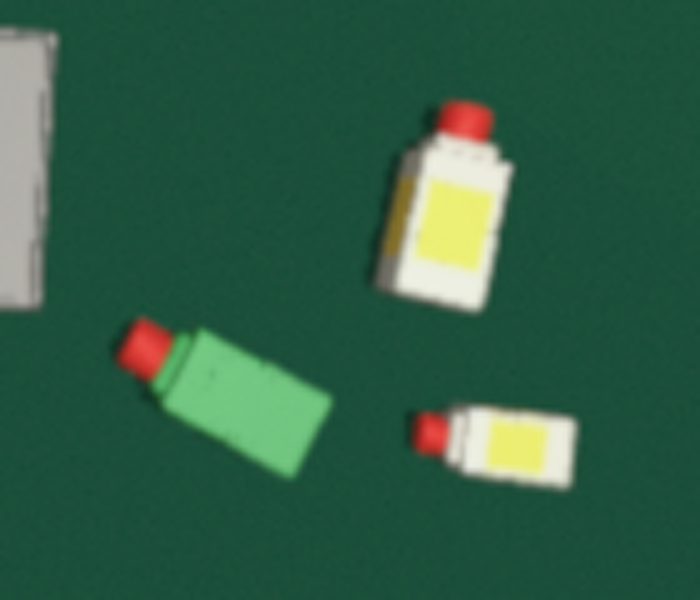

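The crop confirms it: the larger white bottle has its body top face at (425–512,150–312) in the crop, with the small white and green ones well clear. Axis is about −12°.

```bash
python3 - <<'E'
from h import *
q=onplane('top',[[367.7,260.5],[373.7,231]],.06);d=q[1]-q[0];L=np.hypot(*d[:2]);d/=L
print(q,L,np.degrees(np.arctan2(d[1],d[0])))
g=q[1]-d*.012;g[2]=.030
print(g);plan(g,np.degrees(np.arctan2(d[1],d[0]))+90)
E
```

```text
[[ 0.44706007 -0.2935377   0.06      ]
 [ 0.52934961 -0.31253882  0.06      ]] 0.08445478550796606 -13.002036843901513
[ 0.51765726 -0.30983899  0.03      ]
t 1.15 pos [ 0.194  -0.6986  0.4046] rpy [180.    0.  -74.5] F [-0.3  0.1 -1. ] gap 0.0856
shift [-288.  -415.9  219.9] turn 0.498 j7 -4.6
```

Call:
servo_tool --rows '[1,-20,-29,5,0.05,1,-42,-60,10,0.12,1,-65,-93,15,0.2,1,-88,-127,20,0.28,1,-111,-160,25,0.35,1,-134,-193,30,0.42,1,-157,-227,35,0.47,1,-180,-260,40,0.5]' --squeeze 20

```text
time: 1.82
tool_pos: [0.3975, -0.4539, 0.3647]
ee_rot: [-180.0, -0.0, -103.3]
force: [1.7, 0.1, 0.6]
finger_gap: 0.0855
```

```bash
python3 -c "
from h import *
plan([.518,-.310,.03],77)"
```

```text
t 1.82 pos [ 0.3975 -0.4539  0.3647] rpy [-180.    -0.  -103.3] F [1.7 0.1 0.6] gap 0.0855
shift [-167.8  -84.2  180. ] turn -0.005 j7 -54.3
```

Call:
servo_tool --rows '[1,-30,-15,5,0,1,-60,-30,10,0,1,-90,-45,15,0,1,-120,-60,20,0,1,-145,-74,30,0,1,-162,-82,45,0,1,-168,-84,60,0,1,-168,-84,80,0]'

```text
time: 2.48
tool_pos: [0.52, -0.3074, 0.2848]
ee_rot: [-179.8, 0.0, -103.1]
force: [0.2, 0.5, -0.5]
finger_gap: 0.0855
```

```bash
python3 -c "
from h import *
plan([.518,-.310,.03],77)"
```

```text
t 2.48 pos [ 0.52   -0.3074  0.2848] rpy [-179.8    0.  -103.1] F [ 0.2  0.5 -0.5] gap 0.0855
shift [  3.    1.3 100.1] turn -0.001 j7 -70.5
```

Call:
servo_tool --rows '[1,2,1,15,0,1,3,1,35,0,1,3,1,55,0,1,3,1,75,0,1,3,1,90,0,1,3,1,99,0,1,3,1,100,0,0.7,3,1,100,0]'

```text
time: 3.15
tool_pos: [0.5187, -0.3102, 0.1847]
ee_rot: [-179.9, 0.0, -103.1]
force: [0.4, -0.9, 0.3]
finger_gap: 0.0756
```

Call:
servo_tool --rows '[0.5,0,0,0,0,0.4,0,0,0,0,0.3,0,0,0,0,0.3,0,0,0,0,0.3,0,0,0,0,0.3,0,0,0,0,0.3,0,0,0,0,0.3,0,0,0,0]' --squeeze 20

```text
time: 3.82
tool_pos: [0.519, -0.3104, 0.1858]
ee_rot: [-179.8, 0.0, -103.1]
force: [-0.7, 0.8, 7.7]
finger_gap: 0.0484
```

Call:
servo_tool --rows '[0.3,0,0,-10,0,0.3,0,0,-25,0,0.3,0,0,-45,0,0.3,0,0,-65,0,0.3,0,0,-85,0,0.3,0,0,-100,0,0.3,0,0,-110,0,0.3,0,0,-110,0]'

```text
time: 4.48
tool_pos: [0.5188, -0.3106, 0.2985]
ee_rot: [-179.6, -0.0, -103.1]
force: [0.4, -0.2, -1.1]
finger_gap: 0.048
```

```bash
python3 -c "
from h import *
s=st();print(s['ft_torque'])
save('side','lift1',(200,200,300,220),2.5)"
```

```text
t 4.48 pos [ 0.5188 -0.3106  0.2985] rpy [-179.6   -0.  -103.1] F [ 0.4 -0.2 -1.1] gap 0.048
[-0.00271565 -0.04784707 -0.0080333 ]
```

View pics/lift1.png

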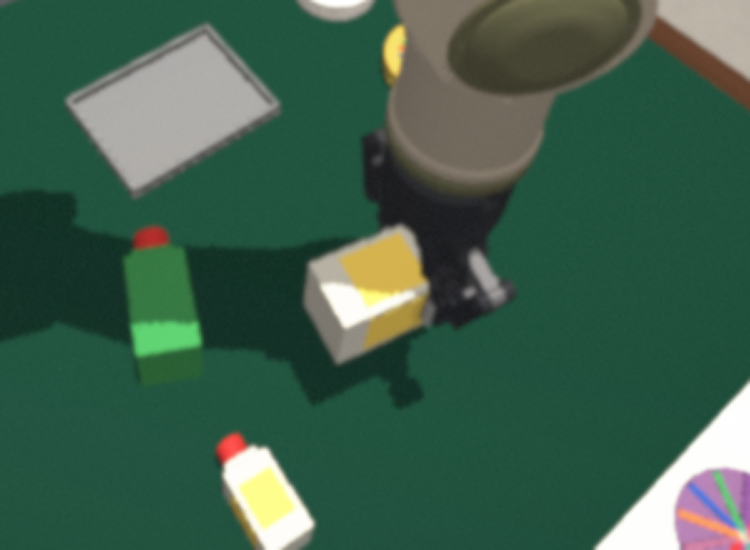

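```bash
python3 -c "
from h import *
g=np.array([.5188,-.3106,.1438]);a=np.radians(-13);d=np.array([np.cos(a),np.sin(a),0]);w=np.array([-np.sin(a),np.cos(a),0]);k=np.array([0,0,1.])
for th in (0,15,30,45):
  t=np.radians(th);x=d*np.cos(t)+k*np.sin(t);z=-d*np.sin(t)+k*np.cos(t)
  print(th,[tuple(np.round((np.array(proj('side',g-.07*x+i*.024*w+j*.03*z))-200)*2.5+np.array([0,0])).astype(int)) for i,j in((1,1),(-1,1),(-1,-1),(1,-1))])"
```

```text
0 [(np.int64(310), np.int64(265)), (np.int64(348), np.int64(329)), (np.int64(339), np.int64(366)), (np.int64(304), np.int64(305))]
15 [(np.int64(301), np.int64(282)), (np.int64(337), np.int64(345)), (np.int64(350), np.int64(370)), (np.int64(315), np.int64(310))]
30 [(np.int64(299), np.int64(295)), (np.int64(334), np.int64(357)), (np.int64(365), np.int64(368)), (np.int64(331), np.int64(310))]
45 [(np.int64(303), np.int64(304)), (np.int64(338), np.int64(366)), (np.int64(385), np.int64(363)), (np.int64(350), np.int64(306))]
```

Call:
servo_tool --rows '[0.3,0,0,15,0,0.3,0,0,35,0,0.3,0,0,52,0,0.3,0,0,62,0,0.3,0,0,63,0,0.5,0,0,63,0,0.55,0,0,63,0,0.555,0,0,63,0]'

```text
time: 5.2
tool_pos: [0.5192, -0.3106, 0.2348]
ee_rot: [-179.6, -0.0, -103.1]
force: [-0.4, 0.6, -1.1]
finger_gap: 0.0482
```

```bash
python3 -c "
from h import *
s=st();print(s['ft_torque'])"
```

```text
t 5.2 pos [ 0.5192 -0.3106  0.2348] rpy [-179.6   -0.  -103.1] F [-0.4  0.6 -1.1] gap 0.0482
[-0.02313241 -0.03320908 -0.00119024]
```

Call:
servo_tool --rows '[0.56,0,0,0,0,0.56,0,0,0,0,0.56,0,0,0,0]'

```text
time: 5.45
tool_pos: [0.5194, -0.3107, 0.2354]
ee_rot: [-179.5, -0.0, -103.1]
force: [-0.0, -0.1, -2.0]
finger_gap: 0.048
```

```bash
python3 -c "
from h import *
s=st();print(s['ft_torque'])"
```

```text
t 5.45 pos [ 0.5194 -0.3107  0.2354] rpy [-179.5   -0.  -103.1] F [-0.  -0.1 -2. ] gap 0.048
[ 0.0104081  -0.08628213 -0.00832892]
```

Call:
servo_tool --rows '[0.564,0,0,0,0,0.564,0,0,0,0,0.564,0,0,0,0]'

```text
time: 5.7
tool_pos: [0.5194, -0.3107, 0.2355]
ee_rot: [-179.5, -0.0, -103.1]
force: [-0.2, -0.2, -1.4]
finger_gap: 0.0482
```

```bash
python3 -c "
from h import *
s=st();print(s['ft_torque'])
for n in ('top','side'): 
  imaging.get_image(n)
  print([(np.round(d['centre'],3).tolist(),round(d['confidence'],2)) for d in tip_of('bottle',n)][:3])
save('side','lift2',(280,270,140,110),5)"
```

```text
t 5.7 pos [ 0.5194 -0.3107  0.2355] rpy [-179.5   -0.  -103.1] F [-0.2 -0.2 -1.4] gap 0.0482
[-0.03217807  0.02735006 -0.09648056]
[([0.372, -0.217, 0.03], 0.88), ([0.449, -0.298, 0.076], 0.66), ([0.366, -0.369, 0.019], 0.61)]
[([0.452, -0.294, 0.077], 0.92), ([0.375, -0.221, 0.029], 0.58)]
```

View pics/lift2.png

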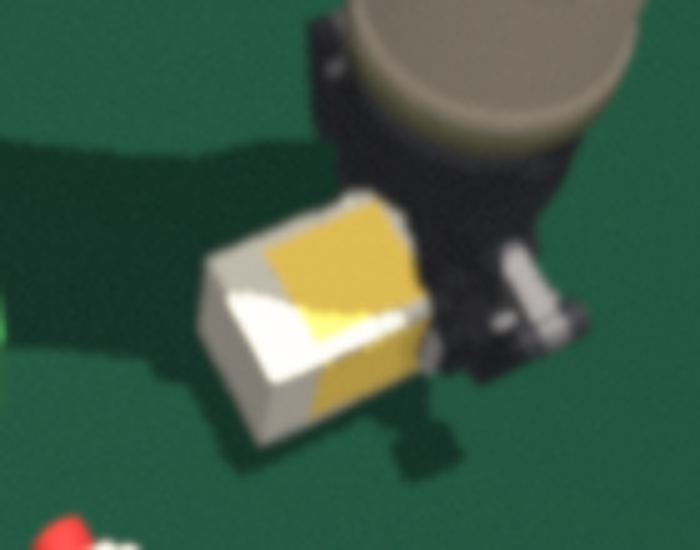

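Call:
servo_tool --rows '[0.5,0,0,12,0,0.5,0,0,28,0,0.5,0,0,42,0,0.5,0,0,49,0,0.5,0,0,50.5,0,0.6,0,0,50.5,0,0.8,0,0,50.5,0,0.9,0,0,50.5,0]'

```text
time: 6.62
tool_pos: [0.5198, -0.3109, 0.1846]
ee_rot: [-179.5, -0.0, -103.1]
force: [-0.1, -0.4, -0.6]
finger_gap: 0.0737
```

Call:
servo_tool --rows '[0.9,0,0,0,0,0.9,0,-12,-3,0,0.9,0,-28,-8,0,0.9,0,-40,-8,0,0.6,0,-40,-8,0,0.2,0,-40,-8,0,0.1,0,-40,-8,0,0.1,0,-40,-8,0]'

```text
time: 7.28
tool_pos: [0.5578, -0.3198, 0.1928]
ee_rot: [-179.6, -0.0, -103.1]
force: [-0.2, 0.1, -0.0]
finger_gap: 0.0285
```

Call:
servo_tool --rows '[0.1,0,0,0,0,0.1,0,0,0,0,0.1,0,0,0,0,0.1,0,0,0,0]'

```text
time: 7.62
tool_pos: [0.5575, -0.3198, 0.1929]
ee_rot: [-179.6, -0.0, -103.1]
force: [-0.4, 0.0, 1.8]
finger_gap: 0.0272
```

Cap gripped (27–28 mm). Lift and check the tilt.

Call:
servo_tool --rows '[0.1,0,0,-6,0,0.1,0,0,-20,0,0.1,0,0,-40,0,0.1,0,0,-62,0,0.1,0,0,-85,0,0.1,0,0,-100,0,0.1,0,0,-108,0,0.1,0,0,-110,0]'

```text
time: 8.28
tool_pos: [0.5569, -0.3197, 0.3053]
ee_rot: [-179.4, -0.1, -103.1]
force: [0.5, 1.0, -1.4]
finger_gap: 0.027
```

```bash
python3 -c "
from h import *
s=st();print(s['ft_torque'])
for n in ('top','side'): 
  imaging.get_image(n)
  print([(np.round(d['centre'],3).tolist(),round(d['confidence'],2)) for d in tip_of('bottle',n)][:4])
save('side','lift3',(260,250,180,140),4)"
```

```text
t 8.28 pos [ 0.5569 -0.3197  0.3053] rpy [-1.794e+02 -1.000e-01 -1.031e+02] F [ 0.5  1.  -1.4] gap 0.027
[-0.03725176 -0.04420923 -0.05677716]
[([0.45, -0.297, 0.12], 0.88), ([0.37, -0.221, 0.03], 0.59), ([0.364, -0.371, 0.019], 0.53)]
[([0.372, -0.222, 0.033], 0.83), ([0.452, -0.295, 0.119], 0.71)]
```

View pics/lift3.png

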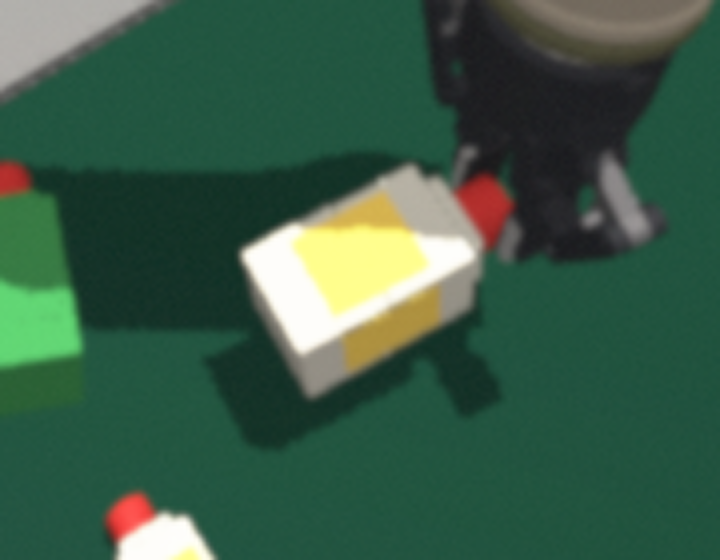

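Call:
servo_tool --rows '[0.1,0,0,-40,0,0.1,0,0,-75,0,0.1,0,0,-85,0,0.1,0,0,-75,0,0.1,0,0,-50,0,0.1,0,0,-10,0,0.1,0,0,-50,0,0.1,0,0,-80,0]'

```text
time: 9.2
tool_pos: [0.5561, -0.3185, 0.3713]
ee_rot: [179.2, 0.2, -103.1]
force: [1.8, -1.0, 0.4]
finger_gap: 0.0271
```

Call:
servo_tool --rows '[0.1,0,0,0,0,0.1,0,0,10,0,0.1,0,0,35,0,0.1,0,0,75,0,0.1,0,0,35,0,0.1,0,0,5,0,0.1,0,0,0,0,0.1,0,0,0,0]'

```text
time: 9.87
tool_pos: [0.5562, -0.3187, 0.371]
ee_rot: [179.3, 0.1, -103.1]
force: [-1.1, 0.2, -1.1]
finger_gap: 0.0268
```

```bash
python3 -c "
from h import *
s=st();print(s['ft_torque'])
for n in ('top','side'): 
  imaging.get_image(n)
  print([(np.round(d['centre'],3).tolist(),round(d['confidence'],2)) for d in tip_of('bottle',n)][:4])"
```

```text
t 9.87 pos [ 0.5562 -0.3187  0.371 ] rpy [ 1.793e+02  1.000e-01 -1.031e+02] F [-1.1  0.2 -1.1] gap 0.0268
[-0.00298873 -0.12798252  0.02896497]
[([0.371, -0.222, 0.034], 0.9), ([0.497, -0.308, 0.11], 0.57), ([0.364, -0.372, 0.019], 0.56)]
[([0.376, -0.223, 0.034], 0.85), ([0.503, -0.306, 0.114], 0.69)]
```

It swung to about 60°. One more shake.

Call:
servo_tool --rows '[0.1,0,0,0,0,0.1,0,0,10,0,0.1,0,0,35,0,0.1,0,0,75,0,0.1,0,0,35,0,0.1,0,0,5,0,0.1,0,0,0,0,0.1,0,0,0,0]'

```text
time: 10.73
tool_pos: [0.5559, -0.3184, 0.3709]
ee_rot: [179.3, 0.2, -103.1]
force: [1.1, -0.1, -0.9]
finger_gap: 0.0269
```

```bash
python3 -c "
from h import *
s=st();print(s['ft_torque'])
for n in ('top','side'): 
  imaging.get_image(n)
  print([(np.round(d['centre'],3).tolist(),round(d['confidence'],2)) for d in tip_of('bottle',n)][:4])"
```

```text
t 10.73 pos [ 0.5559 -0.3184  0.3709] rpy [ 179.3    0.2 -103.1] F [ 1.1 -0.1 -0.9] gap 0.0269
[-0.0558315  -0.06834374 -0.00833088]
[([0.507, -0.309, 0.107], 0.59), ([0.366, -0.371, 0.018], 0.53)]
[([0.374, -0.22, 0.034], 0.86), ([0.508, -0.308, 0.107], 0.57)]
```

Call:
servo_tool --rows '[0.1,0,0,12,0,0.1,0,0,30,0,0.1,0,0,52,0,0.1,0,0,72,0,0.1,0,0,85,0,0.1,0,0,91,0,0.1,0,0,93,0,0.1,0,0,93,0]'

```text
time: 11.6
tool_pos: [0.5534, -0.317, 0.2763]
ee_rot: [179.0, 0.2, -103.1]
force: [-0.5, 0.2, -0.8]
finger_gap: 0.0266
```

Call:
servo_tool --rows '[0.1,0,4,1,0,0.1,0,9,2,0,0.1,0,14,3,0,0.1,0,19,3,0,0.1,0,24,3,0,0.1,0,29,3.5,0,0.1,0,34,4,0,0.1,0,38,5,0]'

```text
time: 12.27
tool_pos: [0.5164, -0.3085, 0.2736]
ee_rot: [179.2, 0.2, -103.1]
force: [0.2, 1.0, 16.0]
finger_gap: 0.0268
```

```bash
python3 -c "
from h import *
s=st();print(s['ft_torque'])
for n in ('top','side'): 
  imaging.get_image(n)
  print([(np.round(d['centre'],3).tolist(),round(d['confidence'],2)) for d in tip_of('bottle',n)][:4])
save('side','set1',(260,230,180,140),4)"
```

```text
t 12.27 pos [ 0.5164 -0.3085  0.2736] rpy [ 179.2    0.2 -103.1] F [ 0.2  1.  16. ] gap 0.0268
[ 0.21432338 -0.21433008 -0.00458712]
[([0.366, -0.371, 0.02], 0.88), ([0.486, -0.303, 0.005], 0.84), ([0.37, -0.22, 0.035], 0.73)]
[([0.374, -0.221, 0.031], 0.89), ([0.446, 0.306, -0.0], 0.72), ([0.492, -0.302, 0.006], 0.56)]
```

View pics/set1.png

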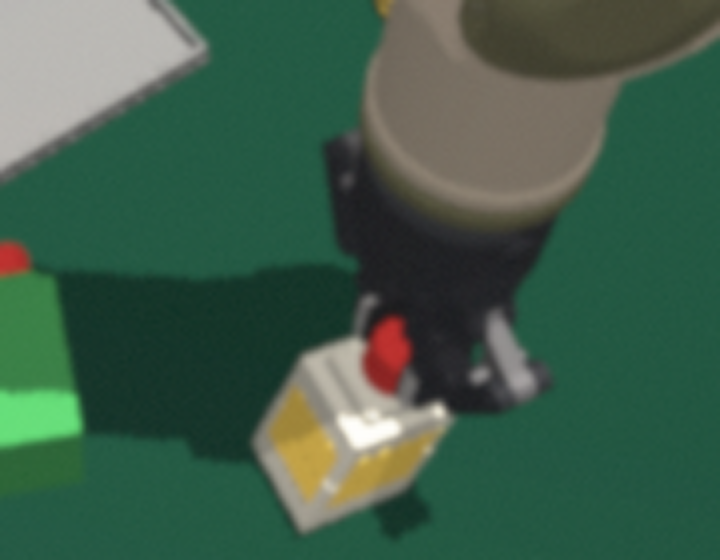

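Leaning about 13° with its edge on the table and Fz 16 N. I'll carry on the arc, then release.

Call:
servo_tool --rows '[0.1,0,4,0,0,0.1,0,8,0,0,0.1,0,13,1,0,0.1,0,17,2,0,0.1,0,17,2,0,0.35,0,17,2,0,0.6,0,17,2,0,0.8,0,17,2,0]'

```text
time: 13.18
tool_pos: [0.4994, -0.3046, 0.2715]
ee_rot: [179.1, 0.2, -103.1]
force: [0.8, 0.4, -0.0]
finger_gap: 0.0532
```

Call:
servo_tool --rows '[0.9,0,0,0,0,0.9,0,0,-15,0,0.9,0,0,-40,0,0.9,0,0,-80,0,0.9,0,0,-120,0,0.9,0,0,-150,0,0.9,0,0,-160,0,0.9,0,0,-160,0]'

```text
time: 13.85
tool_pos: [0.5018, -0.306, 0.4342]
ee_rot: [179.4, 0.1, -103.1]
force: [0.6, -0.1, -1.3]
finger_gap: 0.0772
```

```bash
python3 -c "
from h import *
s=st()
for n in ('top','side'): 
  imaging.get_image(n)
  print([(np.round(d['centre'],3).tolist(),round(d['confidence'],2)) for d in tip_of('bottle',n)][:4])
for l in ('flap_handle','flap_hinge'):
  for n in ('top','side'): print(l,n,[(np.round(d['centre'],3).tolist(),round(d['confidence'],2)) for d in tip_of(l,n)][:2])
print('box',[(np.round(d['centre'],3).tolist(),round(d['confidence'],2)) for d in tip_of('dust_box','top')][:2])
save('side','set2',(0,60,460,340),1.7)"
```

```text
t 13.85 pos [ 0.5018 -0.306   0.4342] rpy [ 1.794e+02  1.000e-01 -1.031e+02] F [ 0.6 -0.1 -1.3] gap 0.0772
[([0.366, -0.371, 0.019], 0.81), ([0.37, -0.223, 0.032], 0.81), ([0.473, -0.3, -0.002], 0.76)]
[([0.481, -0.304, -0.001], 0.98), ([0.376, -0.217, 0.03], 0.88)]
flap_handle top [([0.382, 0.315, 0.183], 0.68)]
flap_handle side [([0.478, -0.301, -0.004], 0.73), ([0.38, 0.314, 0.184], 0.72)]
flap_hinge top [([0.535, 0.285, 0.141], 0.84)]
flap_hinge side [([0.539, 0.288, 0.141], 0.7)]
box [([0.445, 0.303, 0.003], 0.82)]
```

View pics/set2.png

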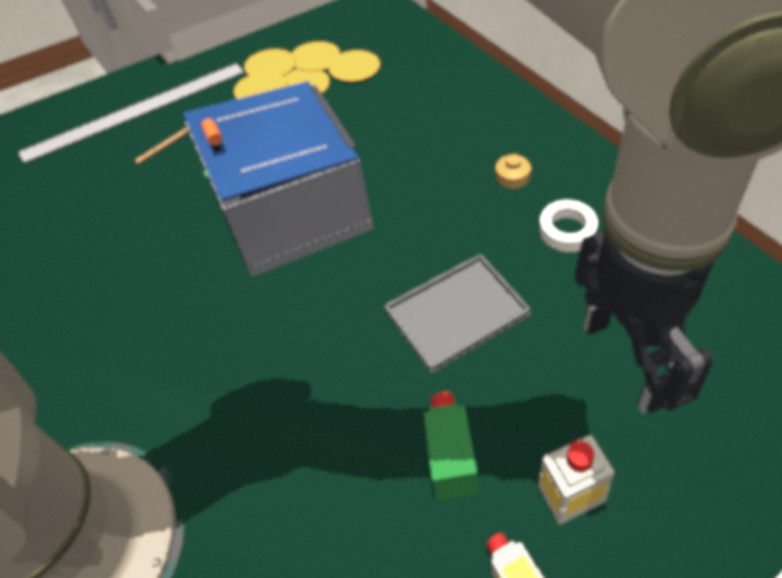

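Bottle is standing at about (0.477,−0.302), at (577,478) in this view. The flap is nearly shut with the handle at (211,132). Next I'll cross to the handle, turning the wrist to yaw about 80°.

Call:
servo_tool --rows '[0.8,-18,4,0,-0.12,0.8,-38,9,0,-0.24,0.8,-60,14,0,-0.36,0.8,-82,19,0,-0.48,0.8,-104,24,0,-0.6,0.8,-126,29,0,-0.72,0.8,-148,34,0,-0.84,0.8,-170,39,0,-0.96]'

```text
time: 15.02
tool_pos: [0.5019, -0.1303, 0.4319]
ee_rot: [179.7, 0.9, -47.7]
force: [0.4, -0.4, 0.7]
finger_gap: 0.0684
```

```bash
python3 -c "
from h import *
plan([.50,.20,.28],79.7);print(observe()['joints'].round(0))"
```

```text
t 15.02 pos [ 0.5019 -0.1303  0.4319] rpy [179.7   0.9 -47.7] F [ 0.4 -0.4  0.7] gap 0.0684
shift [-245.7 -220.7   -2.8] turn 0.917 j7 -42.2
[ 13.  19.  -6. 116.   2.  46. -42.]
```

Call:
servo_tool --rows '[0.8,-18,-16,0,-0.12,0.8,-38,-34,0,-0.24,0.8,-58,-52,0,-0.36,0.8,-78,-70,0,-0.48,0.8,-98,-88,0,-0.6,0.8,-118,-106,0,-0.72,0.8,-138,-124,0,-0.84,0.8,-158,-142,0,-0.96]'

```text
time: 15.68
tool_pos: [0.5006, 0.0833, 0.4335]
ee_rot: [-179.5, 0.8, 7.6]
force: [0.5, -0.9, -0.9]
finger_gap: 0.0685
```

```bash
python3 -c "
from h import *
plan([.46,.28,.28],79.7);print(observe()['joints'].round(0))"
```

```text
t 15.68 pos [0.5006 0.0833 0.4335] rpy [-179.5    0.8    7.6] F [ 0.5 -0.9 -0.9] gap 0.0685
shift [ -14.3 -200.3   -1.2] turn -1.259 j7 -18.7
[  2.  19. -23. 117.   9.  47. -19.]
```

Call:
servo_tool --rows '[0.8,-2,-22,0,-0.12,0.8,-4,-48,0,-0.24,0.8,-6,-74,0,-0.36,0.8,-8,-100,0,-0.48,0.8,-10,-126,0,-0.6,0.8,-12,-152,0,-0.72,0.8,-14,-178,0,-0.84,0.8,-14,-200,0,-0.96]'

```text
time: 16.35
tool_pos: [0.4596, 0.2814, 0.4355]
ee_rot: [-179.0, -0.0, 63.0]
force: [0.1, -0.3, 0.2]
finger_gap: 0.0683
```

```bash
python3 -c "
from h import *
for l in ('flap_handle',):
  for n in ('top','side'): imaging.get_image(n);print(l,n,[(np.round(d['centre'],3).tolist(),round(d['confidence'],2)) for d in tip_of(l,n)][:2])
plan([.381,.315,.184],79.7);print(observe()['joints'].round(0))"
```

```text
flap_handle top [([0.384, 0.318, 0.184], 0.98)]
flap_handle side [([0.38, 0.318, 0.183], 0.75)]
t 16.55 pos [0.4603 0.2797 0.4351] rpy [-1.79e+02  1.00e-01  6.26e+01] F [-0.2 -1.1 -0.5] gap 0.0682
shift [ -5.3 -86.6  96.4] turn -0.299 j7 6.0
[ -9.  24. -39. 112.  18.  51.   6.]
```

Call:
servo_tool --rows '[0.8,-1,-20,0,-0.1,0.8,-2,-45,0,-0.2,0.8,-3,-70,0,-0.3,0.8,-3,-84,10,-0.3,0.8,-3,-86,25,-0.3,0.8,-3,-86,40,-0.3,0.8,-3,-86,50,-0.3,0.8,-3,-86,55,-0.3]'

```text
time: 17.22
tool_pos: [0.3822, 0.3159, 0.3803]
ee_rot: [-179.0, -0.1, 79.6]
force: [0.7, -0.5, -0.3]
finger_gap: 0.068
```

```bash
python3 -c "
from h import *
plan([.382,.3165,.184],79.7);print(observe()['joints'].round(0))"
```

```text
t 17.22 pos [0.3822 0.3159 0.3803] rpy [-1.79e+02 -1.00e-01  7.96e+01] F [ 0.7 -0.5 -0.3] gap 0.068
shift [ 0.5 -0.3 41.6] turn -0.002 j7 7.6
[-15.  26. -42. 121.  24.  42.   8.]
```

Call:
servo_tool --rows '[0.8,0,0,15,0,0.8,0,0,32,0,0.8,0,0,41,0,0.6,0,0,42,0,0.4,0,0,42,0,0.2,0,0,42,0,0.2,0,0,42,0,0.2,0,0,42,0]' --squeeze 25

```text
time: 17.88
tool_pos: [0.3813, 0.3154, 0.3387]
ee_rot: [-179.0, -0.0, 79.6]
force: [-1.7, -4.5, 1.4]
finger_gap: 0.0331
```

Call:
servo_tool --rows '[0.2,0,0,0,0,0.2,0,0,0,0]'

```text
time: 18.05
tool_pos: [0.3814, 0.3154, 0.3391]
ee_rot: [-179.1, -0.1, 79.6]
force: [-1.2, -2.8, 0.8]
finger_gap: 0.0334
```

```bash
python3 -c "
from h import *
st()
# arc about hinge, box yaw -10.3: grip rel hinge along box x (u) and z
R=np.hypot(.158,.042);a0=np.arctan2(.042,-.158)
for da in range(0,96,6):
  a=a0-np.radians(da);print(da,np.round([1000*(R*np.cos(a)+.158),1000*(R*np.sin(a)-.042)]),end=' ')"
```

```text
t 18.05 pos [0.3814 0.3154 0.3391] rpy [-1.791e+02 -1.000e-01  7.960e+01] F [-1.2 -2.8  0.8] gap 0.0334
0 [ 0. -0.] 6 [ 5. 16.] 12 [12. 32.] 18 [21. 47.] 24 [31. 61.] 30 [42. 73.] 36 [55. 85.] 42 [69. 95.] 48 [ 83. 104.] 54 [ 99. 111.] 60 [115. 116.] 66 [132. 119.] 72 [149. 121.] 78 [166. 121.] 84 [183. 120.] 90 [200. 116.]
```

Call:
servo_tool --rows '[0.2,0,4,-14,0,0.2,0,10,-28,0,0.2,0,16,-41,0,0.2,0,24,-53,0,0.2,0,33,-65,0,0.2,0,43,-76,0,0.2,0,53,-86,0,0.2,0,65,-95,0]'

```text
time: 18.72
tool_pos: [0.4466, 0.3039, 0.4339]
ee_rot: [-179.0, -0.2, 79.6]
force: [-1.9, 2.7, -4.6]
finger_gap: 0.0337
```

```bash
python3 -c "
from h import *
s=st();print(s['joints'].round(0));imaging.get_image('top')
print([(np.round(d['centre'],3).tolist(),round(d['confidence'],2)) for d in tip_of('flap_handle','top')][:2])"
```

```text
t 18.72 pos [0.4466 0.3039 0.4339] rpy [-179.    -0.2   79.6] F [-1.9  2.7 -4.6] gap 0.0337
[ -9.  25. -43. 112.  20.  52.  17.]
[([0.448, 0.307, 0.274], 0.96)]
```

Call:
servo_tool --rows '[0.2,0,15,-9,0,0.2,0,30,-17,0,0.2,0,47,-23,0,0.2,0,64,-28,0,0.2,0,81,-30,0,0.2,0,99,-31,0,0.2,0,116,-30,0,0.2,0,134,-27,0]'

```text
time: 19.48
tool_pos: [0.5801, 0.2805, 0.4611]
ee_rot: [-179.2, -0.4, 79.6]
force: [-2.4, 3.4, 1.1]
finger_gap: 0.0333
```

```bash
python3 -c "
from h import *
s=st();print(s['joints'].round(0));imaging.get_image('top')
print([(np.round(d['centre'],3).tolist(),round(d['confidence'],2)) for d in tip_of('flap_handle','top')][:2])
save('side','flap1',(0,20,460,340),1.7)"
```

```text
t 19.48 pos [0.5801 0.2805 0.4611] rpy [-179.2   -0.4   79.6] F [-2.4  3.4  1.1] gap 0.0333
[ -4.  31. -41.  97.  22.  61.  27.]
[]
```

View pics/flap1.png

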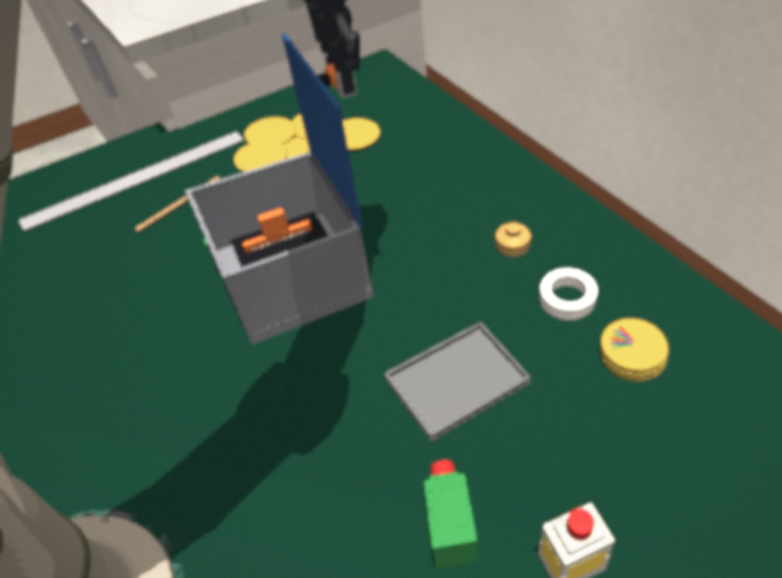

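Call:
servo_tool --rows '[0.4,0,0,0,0,0.6,0,0,0,0,0.8,0,0,0,0,0.8,0,0,-10,0,0.8,0,0,-30,0,0.8,0,0,-60,0,0.8,0,0,-85,0,0.8,0,0,-90,0]'

```text
time: 20.3
tool_pos: [0.5823, 0.28, 0.556]
ee_rot: [-179.5, -0.7, 79.5]
force: [-0.6, 0.5, 0.4]
finger_gap: 0.0682
```

```bash
python3 -c "
from h import *
for n in ('side','top'):
  imaging.get_image(n)
  for l in ('plate_tab','filter_plate','flap_handle'): print(n,l,[(np.round(d['centre'],3).tolist(),round(d['confidence'],2)) for d in tip_of(l,n)][:2])
plan([.445,.304,.25],79.6)"
```

```text
side plate_tab [([0.447, 0.303, 0.111], 0.63)]
side filter_plate []
side flap_handle [([0.574, 0.284, 0.304], 0.95)]
top plate_tab []
top filter_plate []
top flap_handle [([0.75, -0.133, -0.001], 0.74), ([0.578, 0.282, 0.304], 0.68)]
t 20.7 pos [0.5825 0.279  0.5495] rpy [-179.2   -0.4   79.4] F [ 0.2 -0.1  0.3] gap 0.0685
shift [  -0.6 -139.8  144.8] turn -0.003 j7 30.8
```

Call:
servo_tool --rows '[0.6,0,-20,0,0,0.6,0,-45,0,0,0.6,0,-72,0,0,0.6,0,-100,0,0,0.6,0,-125,0,0,0.6,0,-137,10,0,0.6,0,-138,25,0,0.6,0,-138,50,0]'

```text
time: 21.37
tool_pos: [0.4452, 0.3055, 0.5026]
ee_rot: [-179.3, -0.5, 79.5]
force: [1.7, 0.7, -0.1]
finger_gap: 0.0512
```

Call:
servo_tool --rows '[0.6,0,0,20,0,0.6,0,0,50,0,0.6,0,0,75,0,0.6,0,0,90,0,0.6,0,0,90,0]'

```text
time: 21.78
tool_pos: [0.4439, 0.3056, 0.4092]
ee_rot: [-179.1, -0.3, 79.5]
force: [-0.2, 0.6, -0.6]
finger_gap: 0.0512
```

```bash
python3 -c "
from h import *
for n in ('side','top'):
  imaging.get_image(n)
  for l in ('plate_tab',): print(n,l,[(np.round(d['centre'],3).tolist(),round(d['confidence'],2)) for d in tip_of(l,n)][:2])
plan([.447,.303,.116],79.6)
save('side','tab1',(100,80,160,130),5)"
```

```text
side plate_tab []
top plate_tab [([0.45, 0.309, 0.114], 0.48)]
t 21.98 pos [0.4446 0.3069 0.4136] rpy [-179.4   -0.6   79.5] F [ 0.  -0.2 -0.1] gap 0.0514
shift [ -3.4   3.1 142.9] turn -0.001 j7 15.1
```

View pics/tab1.png

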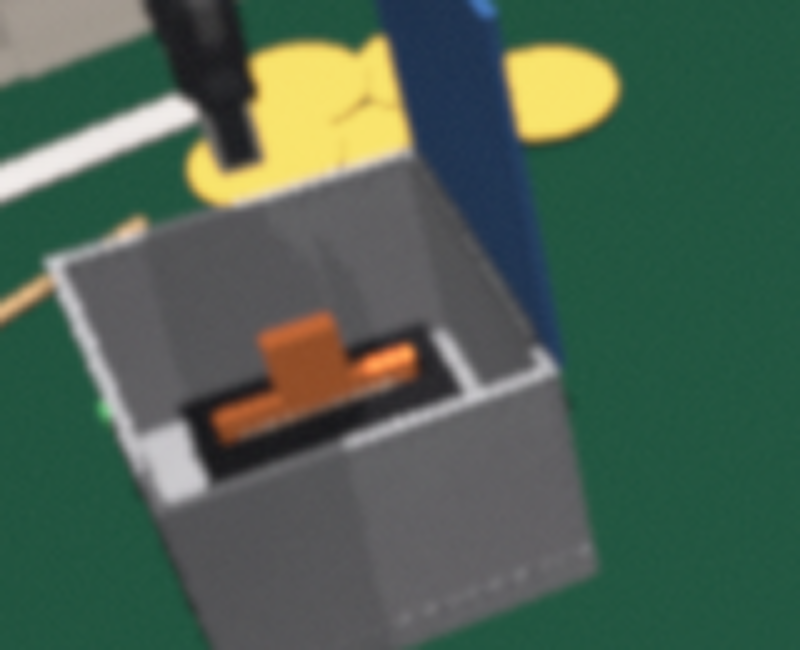

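The tab top is at about (298,327) in the crop; I'll turn that into a position at z=0.131.

```bash
python3 -c "
from h import *
print(onplane('side',[[100+298/5,80+327/5],[100+260/5,80+338/5],[100+338/5,80+318/5]],.131).round(4))"
```

```text
[[0.4473 0.304  0.131 ]
 [0.4294 0.3083 0.131 ]
 [0.4655 0.2977 0.131 ]]
```

Call:
servo_tool --rows '[0.6,-1,2,20,0,0.6,-2,3,45,0,0.6,-2.5,3,70,0,0.6,-2.5,3,95,0,0.6,-2.5,3,118,0,0.6,-2.5,3,133,0,0.6,-2.5,3,140,0,0.6,-2.5,3,141,0]'

```text
time: 22.7
tool_pos: [0.446, 0.3057, 0.2723]
ee_rot: [-179.4, -0.6, 79.5]
force: [0.8, -0.2, -0.1]
finger_gap: 0.0513
```

```bash
python3 -c "
from h import *
plan([.447,.304,.117],79.6)"
```

```text
t 22.7 pos [0.446  0.3057 0.2723] rpy [-179.4   -0.6   79.5] F [ 0.8 -0.2 -0.1] gap 0.0513
shift [-1.5  1.3  0.6] turn -0.001 j7 3.8
```

Call:
servo_tool --rows '[0.5,-1,1,0,0,0.3,-1,1,0,0,0.1,-1,1,0,0,0,-1,1,0,0,0,-1,1,0,0,0,-1,1,0,0,0,-1,1,0,0,0,-1,1,0,0]' --squeeze 40

```text
time: 23.37
tool_pos: [0.4471, 0.3044, 0.2734]
ee_rot: [-179.5, -0.6, 79.5]
force: [-0.9, -1.6, 6.3]
finger_gap: 0.0113
```

Call:
servo_tool --rows '[0,0,0,0,0,0,0,0,0,0,0,0,0,-8,0,0,0,0,-18,0,0,0,0,-28,0,0,0,0,-38,0]'

```text
time: 23.87
tool_pos: [0.4474, 0.304, 0.3128]
ee_rot: [-179.5, -0.6, 79.5]
force: [-0.6, 0.2, -0.7]
finger_gap: 0.0113
```

Call:
servo_tool --rows '[0,0,0,-18,0,0,0,0,-38,0,0,0,0,-58,0,0,0,0,-78,0,0,0,0,-98,0,0,0,0,-118,0,0,0,0,-136,0,0,0,0,-145,0]'

```text
time: 24.53
tool_pos: [0.4481, 0.3025, 0.4608]
ee_rot: [-179.6, -0.7, 79.5]
force: [0.3, 0.5, -1.2]
finger_gap: 0.0114
```

```bash
python3 -c "
from h import *
for n in ('side','top'):
  imaging.get_image(n)
  for l in ('plate_tab','filter_plate','tray'): print(n,l,[(np.round(d['centre'],3).tolist(),round(d['confidence'],2)) for d in tip_of(l,n)][:2])
plan([.527,-.02,.30],79.6)"
```

```text
side plate_tab [([0.448, 0.305, 0.3], 0.64)]
side filter_plate [([0.447, 0.308, 0.206], 0.95)]
side tray [([0.529, -0.019, 0.001], 0.86), ([0.54, 0.289, 0.138], 0.26)]
top plate_tab [([0.452, 0.304, 0.297], 0.63)]
top filter_plate [([0.447, 0.302, 0.208], 0.72)]
top tray [([0.524, -0.022, 0.0], 0.59)]
t 24.93 pos [0.4482 0.3021 0.4568] rpy [-179.4   -0.6   79.5] F [ 0.2 -0.2 -1. ] gap 0.0114
shift [-302.4  136.1    2.1] turn -0.002 j7 18.6
```

Call:
servo_tool --rows '[0,-12,1,-5,0,0,-32,3,-8,0,0,-54,6,-8,0,0,-78,9,-8,0,0,-102,12,-8,0,0,-126,18,-8,0,0,-150,28,-8,0,0,-172,42,-8,0]'

```text
time: 25.6
tool_pos: [0.4575, 0.1241, 0.4622]
ee_rot: [-179.4, -0.5, 79.6]
force: [-0.1, -0.0, -1.3]
finger_gap: 0.0116
```

```bash
python3 -c "
from h import *
plan([.527,-.02,.25],79.6)"
```

```text
t 25.6 pos [0.4575 0.1241 0.4622] rpy [-179.4   -0.5   79.6] F [-0.1 -0.  -1.3] gap 0.0116
shift [-129.1   94.4   57.5] turn -0.001 j7 40.0
```

Call:
servo_tool --rows '[0,-18,13,6,0,0,-40,29,16,0,0,-64,46,28,0,0,-88,64,40,0,0,-108,79,52,0,0,-121,89,60,0,0,-128,94,63,0,0,-129,94,63,0]'

```text
time: 26.27
tool_pos: [0.5264, -0.0202, 0.3959]
ee_rot: [-179.2, -0.5, 79.5]
force: [-0.9, 1.2, -1.1]
finger_gap: 0.0115
```

Call:
servo_tool --rows '[0,0,0,0,0,0,0,0,0,0,0,0,0,0,0,0,0,0,0,0,0,0,0,0,0,0,0,0,0,0]'

```text
time: 26.77
tool_pos: [0.5263, -0.0197, 0.3963]
ee_rot: [-179.3, -0.5, 79.5]
force: [0.1, -0.3, -1.3]
finger_gap: 0.0117
```

```bash
python3 -c "
from h import *
for n in ('side','top'):
  imaging.get_image(n)
  for l in ('plate_tab','filter_plate','tray','bottle','flap_handle','disc_stack','weight','tape_roll'): print(n,l,[(np.round(d['centre'],3).tolist(),round(d['confidence'],2)) for d in tip_of(l,n)][:3])
plan([.527,-.02,.244],79.6);print(np.abs(observe()['qd']).max())
save('side','fin',(0,20,460,370),1.6)"
```

```text
side plate_tab [([0.526, -0.02, 0.236], 0.64)]
side filter_plate [([0.522, -0.013, 0.139], 0.62)]
side tray [([0.529, -0.016, 0.001], 0.75)]
side bottle [([0.482, -0.301, -0.002], 0.81), ([0.374, -0.221, 0.032], 0.66)]
side flap_handle [([0.571, 0.282, 0.303], 0.68)]
side disc_stack [([0.748, -0.139, -0.0], 0.68)]
side weight [([0.759, 0.143, -0.0], 0.59)]
side tape_roll [([0.751, -0.004, 0.001], 0.79)]
top plate_tab []
top filter_plate [([0.443, 0.301, 0.002], 0.19)]
top tray []
top bottle [([0.473, -0.304, -0.003], 0.72), ([0.366, -0.37, 0.017], 0.62)]
top flap_handle [([0.578, 0.284, 0.304], 0.55)]
top disc_stack [([0.749, -0.133, 0.002], 0.95)]
top weight [([0.763, 0.145, -0.001], 0.74)]
top tape_roll [([0.752, 0.002, 0.005], 0.75)]
t 27.67 pos [ 0.5264 -0.0202  0.3959] rpy [-179.2   -0.5   79.5] F [-0.7  0.1 -1. ] gap 0.0115
shift [ 0.3  0.5 -2.8] turn -0.002 j7 52.0
0.06027891751215427
```

View pics/fin.png

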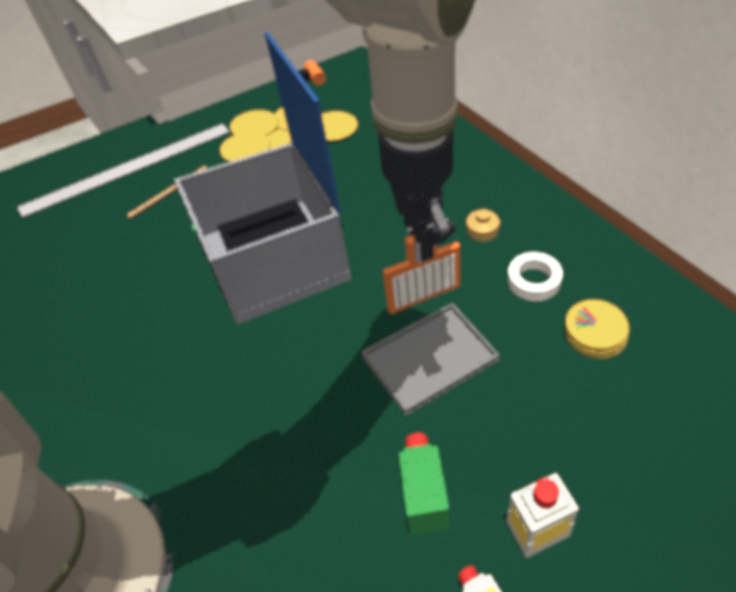

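The plate at (423,278) hangs upright over the tray. The flap stands open, the bottle at (543,512) is standing, and the bystanders are where they were. Handing in.

```bash
python3 -c "
from h import *
env.hand_in();st()"
```

```text
the job is handed in; nothing more can be done
the job is handed in; nothing more can be done
```

I handed the job in at about 28 s of the 72 s allowed, still holding the filter plate upright above the tray. No verdict was reported, and after hand-in I could not take another reading.

**What I did**
- **Bottle:** I picked the larger white bottle. It did not turn when I gripped its body, so I gripped it by the cap. Two shakes swung it down to about 25° off upright. I then tipped it up on its base edge against the table and let go.
- **Flap:** I lifted the flap by its handle to about 92°, released it and left it open.
- **Plate:** I gripped the tab, drew the plate straight up until its lower edge was about 65 mm above the rim, and carried it to the middle of the tray.

**What the last checks showed**
- **Plate:** the grasp point is within about 5 mm of the tray's middle. The plate's lower edge is about 0.14 m above the table, and the arm is still (joint speed 0.06°/s or less). The tool is tilted under 1°.
- **Bottle:** it is standing at about (0.48, −0.30).
- **Flap:** the handle is at 0.30 m height, so the flap is still upright.
- **Disc stack, weight and tape roll:** all within about 6 mm of where they started, which is measurement noise.

**What failed or disagreed:** in the last top view the arm hid the plate and the tray. The network reported no tray or plate tab there, and only one wrong, low-confidence plate. The final plate position therefore rests on the side view and the arm's own readings, which agree with each other.

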